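# Make the rover's supply safe and put the drive parts away

### The job

The rover test is over: first make the bench supply safe - swing its guard right up, throw the toggle beneath fully over to the rear (off), and lower the guard until it is fully shut. Only then pick up every loose drive part on the bench and put each into the stock bin that already holds its own kind (wheels, gear motors, channel brackets). Leave the rover, the screwdriver and the cutters where they lie.

Things in the scene. Friction and masses are not known exactly. Their poses are not given: they have to be found in the camera images.
- supply: The rover's bench power supply: a grey steel case 170 mm deep (x) x 120 mm wide (y), its flat top 70 mm above the bench, fixed. Origin: centre of its underside; +x points from its front face (terminals and meter) to its rear. The guarded main toggle stands on the middle of its top.
- guard (a joint): Angle of the hinged guard over the toggle: 0 = fully shut, 1.65 = swung fully up and slightly back, rad. The guard is a bare aluminium hood 80 mm long, 34 mm wide and 45 mm tall, hinged across its lower rear (+x) edge, with a lift lip on its front. Its stiff hinge (0.06 N m) holds it wherever it is left.
- guard_lip (a point): Centre of the guard's lift lip, a tab 38 mm wide (across the case, along the hinge line) x 26 mm long x 6 mm thick that sticks forward from the top of the hood's front end; it moves and turns with the guard. Its sides stand 2 mm proud of the hood's sides. Shut, it is 112 mm above the bench and 42 mm above the case; from the hinge line it lies 92 mm forward and 40.5 mm up when shut. Axes at guard 0: as the supply's.
- guard_hinge (a point): Middle of the guard's hinge line, which runs along the supply's y; 56 mm behind the case's centre and 71.5 mm above the bench. Fixed to the supply.
- toggle (a joint): Angle of the main toggle: 0 = ON, leaning 0.45 rad to the front (the lip end of the guard); 0.9 = OFF, leaning 0.45 rad to the rear (the hinge end), rad. Stays where it is left (0.07 N m of friction, about 2 N at the tip). It pivots about the supply's y axis, 13 mm behind the case's centre and 74 mm above the bench.
- toggle_tip (a point): Point on the axis of the toggle's steel bat handle 34 mm from its pivot (the handle is a round bar of 13 mm diameter that ends 5 mm beyond this point). About 104 mm above the bench at either end of its travel.
- wheel_a: A small robot-rover drive wheel: black treaded rubber tyre with a grey hub, a disc 54 mm in diameter and 24 mm thick, 40 g. It starts lying flat. Origin: centre of its lower flat face; z along the axle, so the disc fills z 0 to 24 mm. May be absent.
- wheel_b: A small robot-rover drive wheel: black treaded rubber tyre with a grey hub, a disc 54 mm in diameter and 24 mm thick, 40 g. It starts lying flat. Origin: centre of its lower flat face; z along the axle, so the disc fills z 0 to 24 mm. May be absent.
- wheel_c: A small robot-rover drive wheel: black treaded rubber tyre with a grey hub, a disc 54 mm in diameter and 24 mm thick, 40 g. It starts lying flat. Origin: centre of its lower flat face; z along the axle, so the disc fills z 0 to 24 mm. May be absent.
- motor_a: A small gear motor, about 68 mm long, 50 g: white gearbox 42 long x 22 wide x 19 mm high (x -34 to +8 mm, y -11 to +11, z 0 to 19) with a round bright motor can of 19 mm diameter on its end (x +8 to +34 mm) and a thin grey output shaft that sticks out 9 mm to +y at x -24 mm. It starts lying flat. Origin: under the middle of its length, on its underside; x along its length. May be absent.
- motor_b: A small gear motor, about 68 mm long, 50 g: white gearbox 42 long x 22 wide x 19 mm high (x -34 to +8 mm, y -11 to +11, z 0 to 19) with a round bright motor can of 19 mm diameter on its end (x +8 to +34 mm) and a thin grey output shaft that sticks out 9 mm to +y at x -24 mm. It starts lying flat. Origin: under the middle of its length, on its underside; x along its length. May be absent.
- motor_c: A small gear motor, about 68 mm long, 50 g: white gearbox 42 long x 22 wide x 19 mm high (x -34 to +8 mm, y -11 to +11, z 0 to 19) with a round bright motor can of 19 mm diameter on its end (x +8 to +34 mm) and a thin grey output shaft that sticks out 9 mm to +y at x -24 mm. It starts lying flat. Origin: under the middle of its length, on its underside; x along its length. May be absent.
- bracket_a: A short U-channel mounting bracket of bare 3 mm aluminium, 40 mm long (x), 32 mm wide (y), 30 mm tall (z), 30 g: a base with two upright walls at y +/-14.5 mm, open at the top and at both ends. It starts standing on its base. Origin: centre of its underside. May be absent.
- bracket_b: A short U-channel mounting bracket of bare 3 mm aluminium, 40 mm long (x), 32 mm wide (y), 30 mm tall (z), 30 g: a base with two upright walls at y +/-14.5 mm, open at the top and at both ends. It starts standing on its base. Origin: centre of its underside. May be absent.
- bin_wheels: A blue plastic stock bin, 140 mm deep (x) x 110 mm wide (y), walls 3 mm, floor 4 mm thick. Side walls 50 mm high (56 mm on the rear half), rear wall (+x) 56 mm, low front wall (-x, towards the robot) 36 mm. It is fixed. A rubber wheel like the loose ones lies at its rear, left of the middle (x 11 to 66 mm). Origin: centre of its underside; +x points to its rear. The three bins stand side by side in any order.
- bin_motors: A blue plastic stock bin, 140 mm deep (x) x 110 mm wide (y), walls 3 mm, floor 4 mm thick. Side walls 50 mm high (56 mm on the rear half), rear wall (+x) 56 mm, low front wall (-x, towards the robot) 36 mm. It is fixed. Two gear motors like the loose ones lie across its rear (x 15 to 66 mm). Origin: centre of its underside; +x points to its rear. The three bins stand side by side in any order.
- bin_brackets: A blue plastic stock bin, 140 mm deep (x) x 110 mm wide (y), walls 3 mm, floor 4 mm thick. Side walls 50 mm high (56 mm on the rear half), rear wall (+x) 56 mm, low front wall (-x, towards the robot) 36 mm. It is fixed. Two U-channel brackets like the loose ones stand at its rear (x 25 to 65 mm). Origin: centre of its underside; +x points to its rear. The three bins stand side by side in any order.
- rover: The stripped rover: black chassis 170 x 90 mm (x, y) on a wooden block, about 105 mm high, two wheels still on its -y side (reaching 76 mm from the middle), bare axle stubs on the +y side (67 mm). Not to be disturbed. Origin: centre of the block's underside.
- screwdriver: A red-handled screwdriver 170 mm long lying along its x axis. Not to be disturbed.
- cutters: Blue-handled side cutters, about 135 mm long along x and 46 mm wide, lying flat. Not to be disturbed. Origin: under the joint end, on the bench.
Not all that is in view belongs to the job. What is shaped like the bracket_a but brown is not meant.

How it is judged:
By the outcome, as a careful person would: the job done as asked, in the order asked, and still so for the second after the job is handed in, with the robot touching nothing.
Of wheel_a, wheel_b, wheel_c, motor_a, motor_b, motor_c, bracket_a, bracket_b only 6 to 8 are there at a start; the rules pass over those that are not, and their reading is None.
At some moment in a run one of wheel_a, wheel_b, wheel_c, motor_a, motor_b, motor_c, bracket_a, bracket_b may be knocked a few centimetres aside while the robot is not near it.
Once in a run the grip may slacken for a moment while it holds something.
It also fails if it takes over 208 s, if anything falls off the work surface, if the arm or the gripper's body presses on something with over 40 N, if the wrist force passes 120 N, or if a joint passes its speed limit or range.

### The arm

A 7-joint arm with a two-finger parallel gripper is mounted at the origin on the work surface. World frame = base frame: x ahead of the robot, y to its left, z up, the work surface at z = 0. Lengths are in m, angles in rad, forces in N, time in s.
With the tool pointing down it reaches from about 0.425 to 1.025 m from the base axis. Payload 9.4 kg.
Tool frame: the origin (TCP) lies at the very end of the fingers, on their centre line; the grasp point (between the pads) lies 19 mm behind it (robot.pinch_z is the distance from the TCP to the grasp point, in m); z points along the fingers, y is the line along which they close (so a half turn about z gives the same grasp; the last joint's range is limited). The gripper opens to 93 mm and grips with 3 to 60 N. Pads are 15 mm wide; open, the fingers measure 128 mm over their backs; the gripper's body (75 mm by 188 mm) begins 65 mm behind the grasp point.
Start: joints at [1.082, 0.599, -0.003, 1.599, 0.002, 0.943, -0.08], TCP at [0.29, -0.664, 0.219] pointing down, gripper open.
Joint ranges: [-2.57, 2.57], [-0.35, 1.97], [-1.29, 1.29], [0.11, 2.56], [-1.05, 4.19], [0.11, 1.86], [-2.63, 2.63]. Speed limits (rad/s): [2.22, 2.22, 3.01, 3.01, 3.14, 3.14, 3.14].

### API

Orientations are given as a rotation vector (axis times angle).
In Python, from plant import robot, eyes, ticket, boxes_of, regions_of, landmark_of gives the robot as it stands. The module is installed in compiled form; this text tells all that it offers.
- The arm moves only by the tool apply_moves, never from a script. Its argument "deltas" is a list of rows, each a list of 7 numbers: the shift along the tool's x, y, z in cm, then the turn, a rotation vector about the tool's x, y, z in degrees, then the finger opening in cm, from 0 to 9.3. In form: [[dx, dy, dz, wx, wy, wz, claw], ...]. A call has 1 to 12 rows; each row is the pose to reach, as a shift and turn from the pose commanded when the call began, along the tool's axes at that moment; what a row does not reach only later rows make up. A row lasts 1/8 s, in which the tool goes at most 62.5 mm and 10.7 degrees, less where a joint would pass 70% of its speed; a pose out of reach is approached as far as the arm can. A call with a gripper value outside its range is refused whole. The fingers move at their own pace and stop on an object; "grip_force" is the grip in N (left out, the last holds). Time passes only in rows, so rows that repeat a pose let the fingers close. It gives the time, the measured TCP pose, the force, the opening and the grip force at its end, in the units of the state.
- robot.state(): the state, without advancing time (a new reading comes with each control period).
- eyes.read_camera(name): name is "scene" or "top" or "wrist"; returns the picture (420x560x3 uint8, red, green, blue); there is no depth.
- eyes.camera_params(name): a dict with "K" (3x3 intrinsics, pixels), "D" ([k1, k2, p1, p2, k3] as OpenCV has them; the pictures are not rectified), "R" (3x3) and "t" (3): a world point X has camera coordinates R X + t; the wrist camera has in their place "mount" (4x4, takes a point from camera to tool coordinates, whose origin is the TCP and whose axes are the flange's). Camera axes: x right, y down, z forward; pixel columns grow to the right and rows downward; lengths in m; the calibration is good to about 2 mm. A picture is of the moment at which its call begins: read the wrist's pose just before it. camera_params takes no time and is no camera call.
- ticket.finish_job(): hands the job in; it is judged then, once.
Trained networks look in the newest picture that a camera, given by its name, has taken for a name from the list of things; names that differ only in an ending like _2 or _b are one class to them, and where a whole thing is asked for, a point or a joint stands for the part that bears it (a point fixed in the world has none). Each returns a list of dicts, best first, with "score" (0 to 1); they miss things now and then, are a little off and sometimes report something else, mostly with a low value. They report only what shows in the picture. A call takes as long as a camera call. They do not tell look-alikes from the thing itself.
- boxes_of(camera, query): "point" ([x, y, z] in m, in world coordinates, good to about 4 mm: the middle of the surface that is visible of it).
- regions_of(camera, query): "mask" (420x560 bool, what is visible of it).
- landmark_of(camera, query): "point" ([x, y, z] in m, in world coordinates, good to about 4 mm: a listed point, or the origin of a listed thing).
The state is a dict: "time": time; "qpos": joint angles; "joint_vel": joint speeds; "joint_efforts": joint torques, N m; "ee_pos": TCP position; "eef_rot": TCP orientation; "contact_force": force on the tool from outside, world axes, zero at the start; "ft_torque": the same for the moment, N m; "gripper_width": finger opening in m; "grip_force": force on a finger pad.
Only numpy, scipy, OpenCV 4.12 (cv2) and the standard library are available. Lean on these libraries where they do the work, as an engineer would, in place of code of your own. Each camera call takes 0.05 s, during which the arm holds its last target. There are 200 camera calls.

## Working session

There is one attempt and no reset: what is moved stays moved. The work goes in short steps, Python scripts to look and compute and a tool call to move; the robot and the scene stay as the last step left them, time stands still between calls to the robot, and variables do not carry over. Pictures are saved under pics/ and viewed, at most 16 in all, crops included, and the job is handed in when it is done.

Besides the shell and the picture viewer there is one more tool, called after "Emit:" as name(argument=value, ...), one argument or row to a line, values as JSON. apply_moves: Moves the arm, as the interface text tells. Its arguments: {"type":"object","properties":{"deltas":{"type":"array"},"grip_force":{"type":"number"}},"required":["deltas"]}

```bash
mkdir -p pics
cat > h.py <<'E'
import numpy as np, cv2
from scipy.spatial.transform import Rotation as Ro
from plant import robot, eyes, ticket, boxes_of, regions_of, landmark_of
def pic(cam,name):
    im=eyes.read_camera(cam); cv2.imwrite('pics/'+name+'.png',im[:,:,::-1]); return im
E
python3 - <<'E'
from h import *
s=robot.state(); print(s['time'],s['ee_pos'],Ro.from_rotvec(s['eef_rot']).as_matrix().round(3))
a=pic('scene','s1');b=pic('top','t1')
for n in ['supply','guard_lip','guard_hinge','toggle_tip','bin_wheels','bin_motors','bin_brackets','rover','screwdriver','cutters','wheel_a','motor_a','bracket_a']:
  for c in ['top','scene']:
    print(n,c,[(np.round(d['point'],3).tolist(),round(d['score'],2)) for d in landmark_of(c,n)])
print(robot.state()['time'])
E
```

```text
0.0 [ 0.28997604 -0.6639562   0.21776473] [[ 0.916  0.4   -0.001]
 [ 0.4   -0.916  0.001]
 [-0.    -0.002 -1.   ]]
supply top [([0.481, -0.379, 0.002], 0.92)]
supply scene [([0.481, -0.38, -0.002], 0.69), ([0.45, 0.337, 0.001], 0.63), ([0.678, 0.072, 0.008], 0.32)]
guard_lip top [([0.447, -0.38, 0.114], 0.7), ([0.686, -0.26, -0.0], 0.32)]
guard_lip scene [([0.445, -0.38, 0.115], 0.91)]
guard_hinge top [([0.536, -0.371, 0.07], 0.68)]
guard_hinge scene [([0.533, -0.37, 0.074], 0.97), ([0.479, -0.379, 0.0], 0.27)]
toggle_tip top [([0.455, 0.089, -0.004], 0.75), ([0.445, -0.032, 0.003], 0.58)]
toggle_tip scene [([0.798, -0.116, 0.0], 0.6)]
bin_wheels top [([0.668, 0.308, 0.006], 0.76)]
bin_wheels scene [([0.666, 0.31, 0.005], 0.88), ([0.546, -0.061, 0.001], 0.61)]
bin_motors top [([0.679, 0.073, 0.004], 0.95)]
bin_motors scene [([0.678, 0.069, 0.007], 0.67)]
bin_brackets top [([0.677, 0.195, 0.001], 0.7)]
bin_brackets scene [([0.675, 0.187, 0.003], 0.97)]
rover top [([0.794, -0.112, -0.002], 0.88), ([0.686, -0.262, -0.001], 0.62)]
rover scene [([0.796, -0.116, -0.001], 0.8)]
screwdriver 
[... 173 characters left out ...]
s scene [([0.789, 0.097, 0.004], 0.73)]
wheel_a top [([0.546, -0.059, -0.002], 0.88), ([0.469, 0.226, -0.0], 0.64)]
wheel_a scene [([0.544, -0.064, -0.0], 0.72), ([0.473, 0.225, -0.002], 0.61)]
motor_a top [([0.447, 0.34, -0.003], 0.79), ([0.455, 0.088, -0.001], 0.78), ([0.559, -0.177, -0.0], 0.74)]
motor_a scene [([0.558, -0.177, -0.003], 0.49), ([0.454, 0.092, -0.006], 0.48), ([0.453, 0.338, 0.003], 0.43)]
bracket_a top [([0.363, -0.034, -0.005], 0.78), ([0.443, -0.033, 0.002], 0.67), ([0.452, -0.121, 0.002], 0.56), ([0.504, 0.451, -0.0], 0.55)]
bracket_a scene [([0.452, -0.122, 0.002], 0.68), ([0.362, -0.039, 0.004], 0.58), ([0.503, 0.452, -0.0], 0.49), ([0.442, -0.034, 0.002], 0.45)]
1.4
```

View pics/t1.png

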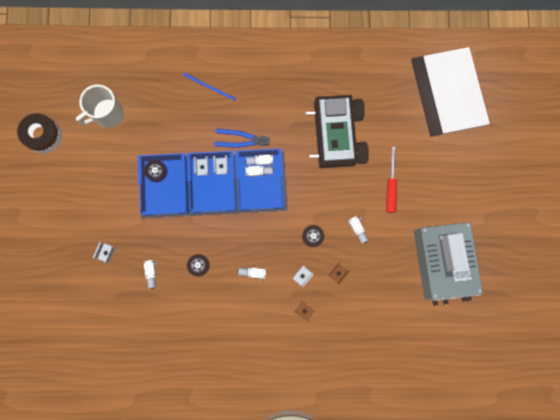

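View pics/s1.png

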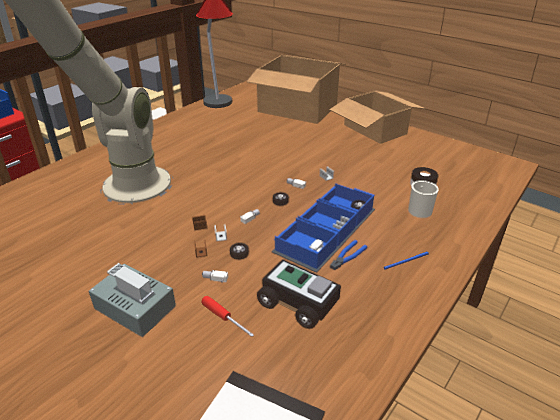

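The top view shows these:

- **Supply:** at (448,262), guard shut.
- **Wheels:** (313,236) and (198,265).
- **Motors:** (359,229), (253,272) and (150,273).
- **Silver brackets:** (303,276) and (104,252).
- **Brown look-alikes:** (338,273) and (304,311). They don't fit the description, so I leave them.
- **Bins, left to right in the image:** wheels, brackets, motors.

That makes 7 parts.

```bash
cat >> h.py <<'E'
def camT(cam,s=None):
    p=eyes.camera_params(cam)
    if cam=='wrist':
        s=s or robot.state(); M=np.eye(4);M[:3,:3]=Ro.from_rotvec(s['eef_rot']).as_matrix();M[:3,3]=s['ee_pos']
        W=M@np.array(p['mount']); R=W[:3,:3];c=W[:3,3]
    else: R=np.array(p['R']).T; c=-R@np.array(p['t'])
    return np.array(p['K']),np.array(p['D']),R,c
def toplane(uv,z,cam,s=None):
    K,D,R,c=camT(cam,s)
    n=cv2.undistortPoints(np.array(uv,float).reshape(-1,1,2),K,D).reshape(-1,2)
    d=np.c_[n,np.ones(len(n))]@R.T
    return c+d*((z-c[2])/d[:,2])[:,None]
def rect(mask,z,cam,s=None):
    """min-area rectangle of mask on plane z: centre, (long,short) mm, yaw deg of long axis"""
    cs,_=cv2.findContours(mask.astype(np.uint8),cv2.RETR_EXTERNAL,cv2.CHAIN_APPROX_NONE)
    c=max(cs,key=cv2.contourArea).reshape(-1,2)
    P=toplane(c,z,cam,s)[:,:2]
    (x,y),(w,h),a=cv2.minAreaRect((P*1000).astype(np.float32))
    if w<h: w,h,a=h,w,a+90
    return np.round([x,y,w,h,(a+90)%180-90],1).tolist()
def yaw(s): # world angle of tool x axis
    R=Ro.from_rotvec(s['eef_rot']).as_matrix(); return np.degrees(np.arctan2(R[1,0],R[0,0]))
def go(*T):
    """T: (x,y,z m, yaw of tool x deg or None) tool-down targets -> row numbers"""
    s=robot.state();R=Ro.from_rotvec(s['eef_rot']).as_matrix();y0=yaw(s)
    print('t',round(s['time'],2),'pos',np.round(s['ee_pos'],4),'yaw',round(y0,1),'w',round(s['gripper_width'],4))
    for x,y,z,a in T:
        w=0 if a is None else -((a-y0+90)%180-90)
        print(np.round(R.T@(np.array([x,y,z])-s['ee_pos'])*100,2),'wz',round(w,1),'q7 now',round(np.degrees(s['qpos'][6])))
E
python3 - <<'E'
from h import *
pic('top','t2')
for n,z in [('supply',.07),('guard',.115),('bin_wheels',.053),('bin_motors',.053),('bin_brackets',.053),('wheel_a',.02),('motor_a',.012),('bracket_a',.028)]:
    for d in regions_of('top',n): print(n,round(d['score'],2),rect(d['mask'],z,'top'))
E
```

```text
supply 0.76 [470.8, -371.6, 186.9, 138.1, 6.0]
guard 0.78 [485.0, -373.3, 111.0, 52.2, 10.5]
bin_wheels 0.98 [665.2, 305.1, 153.0, 126.2, 3.6]
bin_wheels 0.57 [443.8, -31.4, 36.9, 31.4, -45.0]
bin_motors 0.98 [678.7, 70.8, 154.6, 114.0, 1.9]
bin_motors 0.22 [450.5, 330.0, 63.4, 25.8, 1.8]
bin_brackets 0.82 [672.1, 188.0, 148.4, 114.9, 3.0]
wheel_a 0.91 [542.5, -60.1, 54.4, 51.9, 89.9]
wheel_a 0.65 [473.4, 221.2, 52.0, 50.8, 45.6]
motor_a 0.82 [557.8, -175.1, 66.4, 27.1, 25.3]
motor_a 0.81 [452.5, 92.5, 68.9, 24.5, 86.7]
motor_a 0.62 [473.7, -392.6, 197.1, 144.7, 6.3]
motor_a 0.48 [451.2, 338.3, 70.4, 29.1, 1.8]
bracket_a 0.8 [449.6, -119.5, 40.8, 34.6, -42.6]
bracket_a 0.58 [503.0, 446.6, 42.3, 41.7, 70.5]
bracket_a 0.49 [443.5, -32.8, 36.9, 30.7, -41.8]
bracket_a 0.49 [361.8, -37.1, 39.5, 31.9, 51.6]
```

Run:
```python
from h import *
print(np.round(eyes.camera_params('wrist')['mount'],3), np.round(eyes.camera_params('wrist')['K'],0))
go((.445,-.38,.30,7))
```

```text
[[ 0.001 -0.959 -0.284  0.079]
 [ 1.     0.001 -0.    -0.001]
 [ 0.    -0.284  0.959 -0.165]
 [ 0.     0.     0.     1.   ]] [[355.   0. 278.]
 [  0. 355. 204.]
 [  0.   0.   1.]]
t 1.85 pos [ 0.2902 -0.6644  0.2186] yaw 23.6 w 0.0929
[ 25.57 -19.86  -8.14] wz 16.6 q7 now -5
```

Emit:
apply_moves(
  deltas=[
    [0,0,-8,0,0,0,9.3],
    [6,-5,-8,0,0,0,9.3],
    [12,-10,-8.1,0,0,8,9.3],
    [18,-15,-8.1,0,0,16.6,9.3],
    [25.6,-19.9,-8.1,0,0,16.6,6],
    [25.6,-19.9,-8.1,0,0,16.6,6],
    [25.6,-19.9,-8.1,0,0,16.6,6],
    [25.6,-19.9,-8.1,0,0,16.6,6],
  ],
)

```text
time: 2.85
ee_pos: [0.4455, -0.3792, 0.2998]
eef_rot: [3.135, 0.195, 0.0]
contact_force: [-0.1, -0.0, -0.8]
gripper_width: 0.061
grip_force: 0.0
```

Run:
```python
from h import *
s=robot.state()
pic('wrist','w1')
for n in ['guard_lip','guard_hinge','supply']:
    print(n,[(np.round(d['point'],4).tolist(),round(d['score'],2)) for d in landmark_of('wrist',n)])
for n,z in [('supply',.07),('guard',.115)]:
    for d in regions_of('wrist',n): print(n,round(d['score'],2),rect(d['mask'],z,'wrist'))
go((.445,-.38,.093,7))
```

```text
guard_lip [([0.445, -0.3809, 0.1165], 0.68)]
guard_hinge [([0.5404, -0.3693, 0.0711], 0.68)]
supply [([0.4792, -0.3791, 0.0003], 0.66)]
supply 0.86 [475.5, -381.2, 175.0, 118.9, 6.4]
guard 0.72 [484.0, -379.9, 105.3, 37.7, 6.9]
t 3.15 pos [ 0.4441 -0.381   0.2995] yaw 6.9 w 0.0598
[ 0.11 -0.09 20.65] wz -0.1 q7 now -48
```

View pics/w1.png

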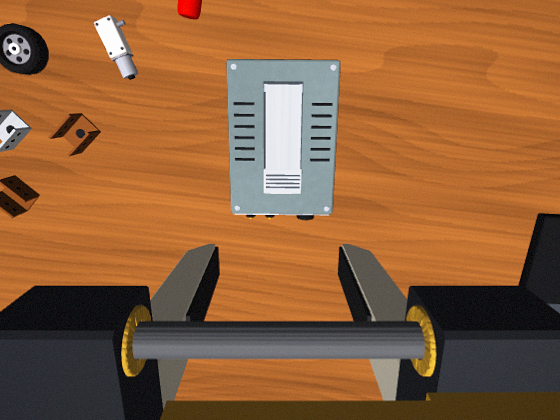

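The picture shows the shut guard at columns 264–302, with its striped lip at rows 170–193. The tool is aligned with the supply's yaw.

Run:
```python
from h import *
p=toplane([(283,181),(283,193),(283,83),(232,61),(334,61),(234,213),(331,213)],.115,'wrist');print(p.round(4)[:3])
c=toplane([(234,67),(334,67),(237,209),(326,209)],.071,'wrist');print(c.round(4),c.mean(0))
e=c[1]-c[3];print(np.degrees(np.arctan2((c[0]-c[2])[1],(c[0]-c[2])[0])),np.degrees(np.arctan2(e[1],e[0])))
```

```text
[[ 0.4441 -0.3852  0.115 ]
 [ 0.4317 -0.3867  0.115 ]
 [ 0.5371 -0.3735  0.115 ]]
[[ 0.5486 -0.3213  0.071 ]
 [ 0.5611 -0.4246  0.071 ]
 [ 0.3949 -0.338   0.071 ]
 [ 0.4073 -0.4407  0.071 ]] [ 0.47795091 -0.38114664  0.071     ]
6.189270776867909 5.993354219209326
```

Emit:
apply_moves(
  deltas=[
    [0,0.4,6,0,0,0.6,6],
    [0,0.4,12,0,0,0.6,6],
    [0,0.4,17,0,0,0.6,6],
    [0,0.4,20.5,0,0,0.6,6],
    [0,0.4,20.6,0,0,0.6,6],
    [0,0.4,20.6,0,0,0.6,3.5],
    [0,0.4,20.6,0,0,0.6,3.5],
    [0,0.4,20.6,0,0,0.6,3.5],
    [0,0.4,20.6,0,0,0.6,3.5],
  ],
  grip_force=12,
)

```text
time: 4.28
ee_pos: [0.4457, -0.3834, 0.0944]
eef_rot: [3.136, 0.175, 0.001]
contact_force: [-1.2, 1.9, 1.5]
gripper_width: 0.0377
grip_force: 12.0
```

Run:
```python
from h import *
s=robot.state();print(s['ee_pos'],yaw(s),s['contact_force'],s['gripper_width'],s['grip_force'])
r=100.5
for th in np.arange(0,101,10).tolist()+[94.5,97]:
    f=92*np.cos(np.radians(th))-40.5*np.sin(np.radians(th));u=92*np.sin(np.radians(th))+40.5*np.cos(np.radians(th))
    print(th,'dx',round((92-f)/10,2),'dz',round(-(u-40.5)/10,2))
```

```text
[ 0.44566224 -0.38344181  0.09435267] 6.3964999765891495 [-1.16322222  1.88233998  1.54425118] 0.03771471400252961 11.990339308977127
0 dx 0.0 dz -0.0
10 dx 0.84 dz -1.54
20 dx 1.94 dz -2.9
30 dx 3.26 dz -4.06
40 dx 4.76 dz -4.97
50 dx 6.39 dz -5.6
60 dx 8.11 dz -5.94
70 dx 9.86 dz -5.98
80 dx 11.59 dz -5.71
90 dx 13.25 dz -5.15
100 dx 14.79 dz -4.31
94.5 dx 13.96 dz -4.8
97 dx 14.34 dz -4.59
```

Emit:
apply_moves(
  deltas=[
    [0.84,0,-1.54,0,0,0,3.5],
    [1.94,0,-2.9,0,0,0,3.5],
    [3.26,0,-4.06,0,0,0,3.5],
    [4.76,0,-4.97,0,0,0,3.5],
    [6.39,0,-5.6,0,0,0,3.5],
    [8.11,0,-5.94,0,0,0,3.5],
    [9.86,0,-5.98,0,0,0,3.5],
    [11.59,0,-5.71,0,0,0,3.5],
    [13.25,0,-5.15,0,0,0,3.5],
    [13.96,0,-4.8,0,0,0,3.5],
    [14.3,0,-4.6,0,0,0,3.5],
    [14.4,0,-4.5,0,0,0,3.5],
  ],
)

```text
time: 5.78
ee_pos: [0.5888, -0.3669, 0.1397]
eef_rot: [-3.136, -0.175, 0.0]
contact_force: [-6.4, 8.9, 17.4]
gripper_width: 0.0379
grip_force: 12.0
```

Run:
```python
from h import *
s=robot.state();print(s['ee_pos'],yaw(s),s['contact_force'],s['gripper_width'],s['grip_force'])
a=pic('wrist','w2');b=pic('scene','s2')
cv2.imwrite('pics/c2.png',np.hstack([a,cv2.resize(b[180:390,60:340],(560,420))])[:,:,::-1][::1,::1][:, :])
im=cv2.imread('pics/c2.png');cv2.imwrite('pics/c2.png',cv2.resize(im,(800,300)))
print([(np.round(d['point'],4).tolist(),round(d['score'],2)) for d in landmark_of('scene','guard_lip')])
print([(np.round(d['point'],4).tolist(),round(d['score'],2)) for d in landmark_of('wrist','toggle_tip')+landmark_of('scene','toggle_tip')])
```

```text
[ 0.5887893  -0.36693711  0.13969881] 6.404441113504959 [-6.43243645  8.86126715 17.38012824] 0.03789878263912348 12.001730427145958
[([0.586, -0.3662, 0.156], 0.79), ([0.7879, 0.0986, 0.0017], 0.56), ([0.4796, -0.3751, 0.1043], 0.33)]
[([0.4801, -0.3788, 0.1053], 0.72), ([0.5017, 0.452, -0.002], 0.72), ([0.4823, -0.3783, 0.1036], 0.39)]
```

View pics/c2.png

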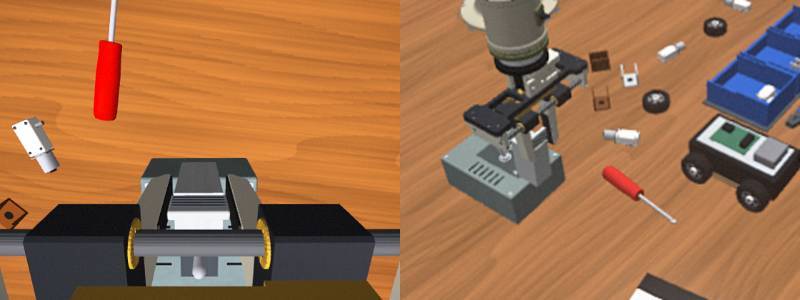

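The guard stands fully up against its stop (about 17 N) and the toggle is visible in front of it, leaning forward. Next I release, go in front of the toggle and push it rearward with closed fingers.

Emit:
apply_moves(
  deltas=[
    [0,0,0,0,0,0,6.5],
    [0,0,0,0,0,0,6.5],
    [0,0,0,0,0,0,6.5],
    [0,0,-6,0,0,0,6.5],
    [0,0,-7,0,0,0,6.5],
    [-5,0,-7,0,0,0,0],
    [-10,0,-7,0,0,0,0],
    [-15.1,0,-7,0,0,0,0],
    [-15.1,0,-2,0,0,0,0],
    [-15.1,0,3,0,0,0,0],
    [-15.1,0,4.7,0,0,0,0],
    [-15.1,0,4.7,0,0,0,0],
  ],
)

```text
time: 7.52
ee_pos: [0.4384, -0.3841, 0.0909]
eef_rot: [-3.135, -0.175, 0.003]
contact_force: [0.4, 0.0, 0.3]
gripper_width: 0.0015
grip_force: 0.0
```

Run:
```python
from h import *
go((.489,-.380,.092,6.3))
```

```text
t 7.53 pos [ 0.4384 -0.3841  0.0909] yaw 6.4 w 0.0015
[ 5.08  0.15 -0.12] wz 0.1 q7 now -47
```

Emit:
apply_moves(
  deltas=[
    [1,0,0,0,0,0,0],
    [2,0,0,0,0,0,0],
    [2.7,0,0,0,0,0,0],
    [3.4,0,0,0,0,0,0],
    [4,0,0,0,0,0,0],
    [4.5,0,0,0,0,0,0],
    [4.9,0,0,0,0,0,0],
    [4.9,0,0,0,0,0,0],
  ],
)

```text
time: 8.52
ee_pos: [0.4877, -0.3787, 0.0916]
eef_rot: [-3.137, -0.176, -0.0]
contact_force: [-2.1, 1.5, 4.1]
gripper_width: 0.0006
grip_force: 2.1
```

Run:
```python
from h import *
s=robot.state();print(s['ee_pos'],s['contact_force'])
pic('scene','s3')
print([(np.round(d['point'],4).tolist(),round(d['score'],2)) for d in landmark_of('scene','toggle_tip')])
```

```text
[ 0.48766232 -0.37871973  0.09164679] [-2.11085087  1.50179396  4.11681013]
[([0.5089, -0.3735, 0.1047], 0.5)]
```

Emit:
apply_moves(
  deltas=[
    [0.2,0,0,0,0,0,0],
    [0.4,0,0,0,0,0,0],
    [0.5,0,0,0,0,0,0],
    [0.5,0,0,0,0,0,0],
  ],
)

```text
time: 9.12
ee_pos: [0.4886, -0.3786, 0.0914]
eef_rot: [-3.135, -0.172, 0.009]
contact_force: [-12.9, -0.8, 10.2]
gripper_width: 0.0005
grip_force: 7.7
```

Emit:
apply_moves(
  deltas=[
    [-2,0,0,0,0,0,0],
    [-2,0,-6,0,0,0,0],
    [-2,0,-12,0,0,0,6.5],
    [3,0,-12,0,0,0,6.5],
    [9.3,0,-12,0,0,0,6.5],
    [9.3,0,-12,0,0,0,6.5],
    [9.3,0,-8,0,0,0,6.5],
    [9.3,0,-4.8,0,0,0,6.5],
    [9.3,0,-4.8,0,0,0,3.5],
    [9.3,0,-4.8,0,0,0,3.5],
    [9.3,0,-4.8,0,0,0,3.5],
    [9.3,0,-4.8,0,0,0,3.5],
  ],
  grip_force=12,
)

```text
time: 10.62
ee_pos: [0.5851, -0.3672, 0.141]
eef_rot: [-3.136, -0.176, -0.002]
contact_force: [-1.6, 4.8, 5.7]
gripper_width: 0.038
grip_force: 12.0
```

Run:
```python
from h import *
s=robot.state();print(s['ee_pos'],s['contact_force'],s['gripper_width'])
pic('scene','s4')
print([(np.round(d['point'],4).tolist(),round(d['score'],2)) for d in landmark_of('scene','toggle_tip')])
for th in range(94,-4,-9):
    f=lambda t:92*np.cos(np.radians(t))-40.5*np.sin(np.radians(t));u=lambda t:92*np.sin(np.radians(t))+40.5*np.cos(np.radians(t))
    print(th,'dx',round((f(94.5)-f(th))/10,2),'dz',round(-(u(th)-u(94.5))/10,2))
im=cv2.imread('pics/s4.png');cv2.imwrite('pics/c4.png',cv2.resize(im[230:350,70:230],(800,600),interpolation=cv2.INTER_CUBIC))
```

```text
[ 0.58510662 -0.36719675  0.14100294] [-1.59523398  4.7623583   5.66387625] 0.037953324670746656
[([0.5105, -0.3747, 0.1028], 0.54), ([0.6779, 0.1893, 0.0044], 0.26)]
94 dx -0.08 dz -0.04
85 dx -1.53 dz -0.66
76 dx -3.06 dz -1.05
67 dx -4.63 dz -1.2
58 dx -6.2 dz -1.09
49 dx -7.74 dz -0.75
40 dx -9.2 dz -0.16
31 dx -10.56 dz 0.64
22 dx -11.77 dz 1.65
13 dx -12.81 dz 2.84
4 dx -13.65 dz 4.17
```

View pics/c4.png

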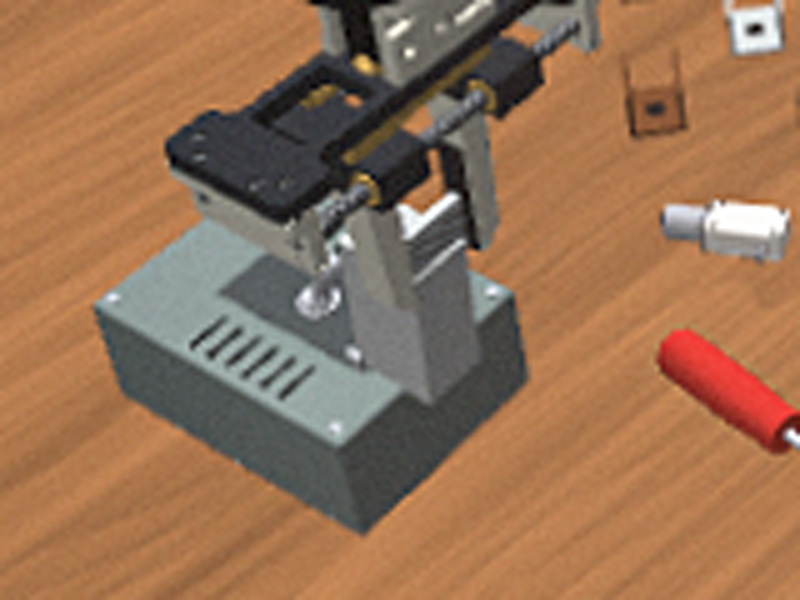

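The crop shows the lip held with the guard up and the toggle leaning rearward to OFF. Now I close the guard along the arc.

Emit:
apply_moves(
  deltas=[
    [-1.5,0,-0.7,0,0,0,3.5],
    [-3.1,0,-1.1,0,0,0,3.5],
    [-4.6,0,-1.2,0,0,0,3.5],
    [-6.2,0,-1.1,0,0,0,3.5],
    [-7.7,0,-0.8,0,0,0,3.5],
    [-9.2,0,-0.2,0,0,0,3.5],
    [-10.6,0,0.6,0,0,0,3.5],
    [-11.8,0,1.7,0,0,0,3.5],
    [-12.8,0,2.8,0,0,0,3.5],
    [-13.7,0,4.2,0,0,0,3.5],
    [-14,0,5,0,0,0,3.5],
    [-14,0,5.3,0,0,0,3.5],
  ],
)

```text
time: 12.22
ee_pos: [0.4415, -0.3838, 0.0854]
eef_rot: [-3.135, -0.172, 0.009]
contact_force: [-10.5, 2.6, 5.0]
gripper_width: 0.0379
grip_force: 12.0
```

Emit:
apply_moves(
  deltas=[
    [0,0,0.1,0,0,0,3.5],
    [0,0,0.1,0,0,0,3.5],
  ],
)

```text
time: 12.48
ee_pos: [0.4414, -0.3838, 0.0846]
eef_rot: [-3.135, -0.172, 0.009]
contact_force: [-10.0, 2.6, 2.9]
gripper_width: 0.0376
grip_force: 12.0
```

Emit:
apply_moves(
  deltas=[
    [0,0,-0.2,0,0,0,6.5],
    [0,0,-0.2,0,0,0,6.5],
    [0,0,-0.2,0,0,0,6.5],
    [0,0,-5,0,0,0,6.5],
    [0.3,0,-8,0,0,0,0],
    [0.3,0,-8,0,0,0,0],
    [0.3,0,-8,0,0,0,0],
    [0.3,0,-8,0,0,0,0],
    [0.3,0,-5,0,0,0,0],
    [0.3,0,-3.5,0,0,0,0],
    [0.3,0,-3,0,0,0,0],
    [0.3,0,-2.7,0,0,0,0],
  ],
)

```text
time: 13.98
ee_pos: [0.4478, -0.3839, 0.1144]
eef_rot: [3.136, 0.174, -0.001]
contact_force: [-10.7, 5.5, 43.1]
gripper_width: 0.0008
grip_force: 21.5
```

Emit:
apply_moves(
  deltas=[
    [0,0,0.2,0,0,0,0],
    [0,0,0.3,0,0,0,0],
  ],
)

```text
time: 14.22
ee_pos: [0.4478, -0.384, 0.114]
eef_rot: [3.135, 0.173, 0.001]
contact_force: [-14.0, 8.7, 56.1]
gripper_width: 0.0009
grip_force: 28.5
```

Run:
```python
from h import *
go((.558,-.176,.2,25))
```

```text
t 14.22 pos [ 0.4478 -0.384   0.114 ] yaw 6.3 w 0.0009
[ 13.25 -19.44  -8.62] wz -18.7 q7 now -48
```

Emit:
apply_moves(
  deltas=[
    [0,0,-4,0,0,0,0],
    [0,0,-8.6,0,0,0,0],
    [4,-6,-8.6,0,0,-9,6],
    [8,-12,-8.6,0,0,-18.7,6],
    [13.2,-19.4,-8.6,0,0,-18.7,6],
    [13.2,-19.4,-8.6,0,0,-18.7,6],
    [13.2,-19.4,-8.6,0,0,-18.7,6],
  ],
)

```text
time: 15.1
ee_pos: [0.5602, -0.1713, 0.1959]
eef_rot: [-3.063, -0.692, -0.002]
contact_force: [-0.5, -0.5, 0.5]
gripper_width: 0.0459
grip_force: 0.0
```

```bash
cat >> h.py <<'E'
def look(n,z,near,name=None):
    s=robot.state(); im=pic('wrist',name or 'wl')
    for d in sorted(regions_of('wrist',n),key=lambda d:-d['score']):
        m=d['mask']; r=rect(m,z,'wrist',s)
        if np.hypot(r[0]/1000-near[0],r[1]/1000-near[1])<.07:
            v,u=np.nonzero(m); print('R',round(d['score'],2),r,'px',u.min(),u.max(),v.min(),v.max(),'mean rgb',im[m].mean(0).round())
    for d in landmark_of('wrist',n):
        if np.hypot(*(np.array(d['point'])[:2]-near))<.07: print('L',round(d['score'],2),np.round(d['point'],4).tolist())
    return im
E
python3 - <<'E'
from h import *
pic('scene','s5')
print([(np.round(d['point'],4).tolist(),round(d['score'],2)) for d in landmark_of('scene','guard_lip')])
look('motor_a',.01,(.558,-.176),'w5')
im=cv2.imread('pics/s5.png');b=cv2.resize(im[250:340,70:190],(560,420),interpolation=cv2.INTER_CUBIC)
cv2.imwrite('pics/c5.png',cv2.resize(np.hstack([cv2.imread('pics/w5.png'),b]),(800,300)))
E
```

```text
[([0.4462, -0.3816, 0.1122], 0.84)]
L 0.75 [0.5572, -0.1714, 0.0025]
```

View pics/c5.png

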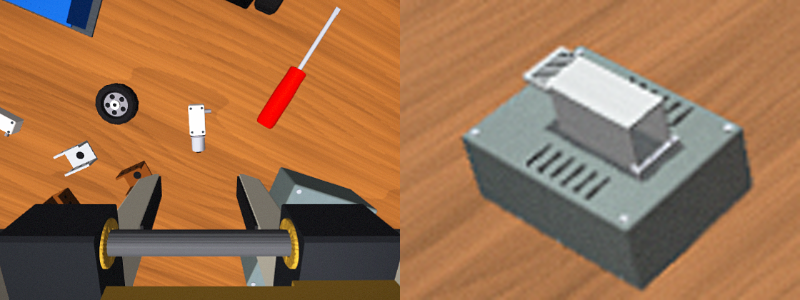

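The guard is shut. The motor is at wrist pixel (276,180), lined up with the tool, with its gearbox to the rear.

Run:
```python
from h import *
p=toplane([(276,147),(277,213)],.015,'wrist');print(p.round(4),np.degrees(np.arctan2(*(p[0]-p[1])[1::-1])))
c=p.mean(0);u=(p[0]-p[1])/np.linalg.norm(p[0]-p[1]);g=c+.005*u;print(g)
go((g[0],g[1],.004,25.5))
```

```text
[[ 0.5873 -0.1601  0.015 ]
 [ 0.5267 -0.1894  0.015 ]] 25.78738152909915
[ 0.56154238 -0.1725538   0.015     ]
t 15.35 pos [ 0.5575 -0.1773  0.1957] yaw 25.0 w 0.0594
[ 0.58 -0.26 19.17] wz -0.5 q7 now -56
```

Emit:
apply_moves(
  deltas=[
    [0.6,-0.3,6,0,0,-0.5,5],
    [0.6,-0.3,12,0,0,-0.5,5],
    [0.6,-0.3,17,0,0,-0.5,5],
    [0.6,-0.3,19.2,0,0,-0.5,5],
    [0.6,-0.3,19.2,0,0,-0.5,5],
    [0.6,-0.3,19.2,0,0,-0.5,1.5],
    [0.6,-0.3,19.2,0,0,-0.5,1.5],
    [0.6,-0.3,19.2,0,0,-0.5,1.5],
    [0.6,-0.3,19.2,0,0,-0.5,1.5],
    [0.6,-0.3,14,0,0,-0.5,1.5],
    [0.6,-0.3,8,0,0,-0.5,1.5],
    [0.6,-0.3,6,0,0,-0.5,1.5],
  ],
  grip_force=25,
)

```text
time: 16.85
ee_pos: [0.5636, -0.1708, 0.1392]
eef_rot: [3.062, 0.695, 0.007]
contact_force: [-0.8, -0.2, -0.5]
gripper_width: 0.0219
grip_force: 24.7
```

```bash
cat >> h.py <<'E'
B={'w':(.668,.308),'m':(.678,.071),'b':(.676,.190)}
def inbin(k,dx,dy):
    a=np.radians(2.4);return B[k][0]+dx*np.cos(a)-dy*np.sin(a),B[k][1]+dx*np.sin(a)+dy*np.cos(a)
E
python3 - <<'E'
from h import *
x,y=inbin('m',-.037,0);go((x,y,.13,92.4),(x,y,.03,92.4))
E
```

```text
t 16.85 pos [ 0.5636 -0.1708  0.1392] yaw 25.6 w 0.0219
[ 17.36 -18.33   0.93] wz -66.8 q7 now -57
[ 17.32 -18.35  10.93] wz -66.8 q7 now -57
```

Emit:
apply_moves(
  deltas=[
    [1,-2,0,0,0,-8,1.5],
    [3,-5,0,0,0,-18,1.5],
    [6,-8,0,0,0,-28,1.5],
    [9,-11,0,0,0,-38,1.5],
    [12,-14,0,0,0,-48,1.5],
    [15,-17,0,0,0,-58,1.5],
    [17.3,-18.3,0.9,0,0,-66.8,1.5],
    [17.3,-18.3,3,0,0,-66.8,1.5],
    [17.3,-18.3,8,0,0,-66.8,1.5],
    [17.3,-18.3,10.9,0,0,-66.8,1.5],
    [17.3,-18.3,12,0,0,-66.8,1.5],
    [17.3,-18.3,12,0,0,-66.8,1.5],
  ],
)

```text
time: 18.35
ee_pos: [0.6405, 0.0697, 0.0153]
eef_rot: [2.174, 2.267, 0.003]
contact_force: [4.8, 0.6, -2.9]
gripper_width: 0.0221
grip_force: 29.4
```

Emit:
apply_moves(
  deltas=[
    [0,0.7,0,0,0,0,1.5],
    [0,0.7,0.5,0,0,0,3.2],
    [0,0.7,0.5,0,0,0,3.2],
    [0,0.7,0.5,0,0,0,3.2],
    [0,0.7,-5,0,0,0,3.2],
    [0,0.7,-10,0,0,0,3.2],
    [0,0.7,-14,0,0,0,5],
    [0,0.7,-14,0,0,0,5],
  ],
)

```text
time: 19.35
ee_pos: [0.6478, 0.07, 0.1591]
eef_rot: [2.172, 2.264, 0.007]
contact_force: [-0.1, 0.0, -0.0]
gripper_width: 0.0469
grip_force: 0.0
```

Run:
```python
from h import *
pic('top','t6')
for n,z in [('motor_a',.012),('wheel_a',.024),('bracket_a',.028)]:
    print(n,[(round(d['score'],2),rect(d['mask'],z,'top')) for d in regions_of('top',n)])
    print('  L',[(np.round(d['point'],3).tolist(),round(d['score'],2)) for d in landmark_of('top',n)])
go((.43,.092,.16,88),(.543,-.060,.16,92))
```

```text
motor_a [(0.56, [452.4, 339.2, 72.5, 34.1, -0.2]), (0.5, [454.5, 91.8, 70.1, 26.1, 78.0])]
  L [([0.45, 0.341, -0.004], 0.79), ([0.455, 0.09, -0.002], 0.49)]
wheel_a [(0.72, [470.9, 220.6, 53.4, 53.0, 89.8])]
  L [([0.47, 0.223, 0.0], 0.56)]
bracket_a [(0.68, [443.4, -31.3, 34.2, 30.5, -45.6]), (0.51, [503.2, 447.1, 40.0, 39.7, -20.1]), (0.51, [361.7, -36.3, 43.2, 34.7, 53.3])]
  L [([0.362, -0.037, -0.004], 0.77), ([0.505, 0.45, -0.001], 0.67), ([0.794, -0.11, -0.001], 0.55), ([0.444, -0.032, 0.001], 0.49)]
t 19.7 pos [0.6457 0.0696 0.1543] yaw 92.4 w 0.0499
[  3.14 -21.45  -0.53] wz 4.4 q7 now -26
[-12.52 -10.8   -0.55] wz 0.4 q7 now -26
```

Emit:
apply_moves(
  deltas=[
    [1,-6,-4,0,0,4,5],
    [2,-12,-4,0,0,4,5],
    [2,-17,-4,0,0,4,5],
    [2,-19.2,-4,0,0,4,5],
    [2,-19.2,-4,0,0,4,5],
    [2,-19.2,-4,0,0,4,5],
  ],
)

```text
time: 20.45
ee_pos: [0.4548, 0.0818, 0.1955]
eef_rot: [2.253, 2.19, 0.001]
contact_force: [0.4, 0.4, -0.5]
gripper_width: 0.0498
grip_force: 0.0
```

Run:
```python
from h import *
look('motor_a',.015,(.454,.092),'w7')
look('bin_motors',.015,(.65,.07),'w7b')
go((.454,.092,.2,88))
```

```text
R 0.64 [449.9, 94.3, 70.0, 30.6, 84.9] px 257 289 135 205 mean rgb [220. 218. 220.]
L 0.9 [0.4553, 0.0941, 0.0006]
R 0.85 [676.2, 61.3, 138.4, 138.3, 4.2] px 430 559 125 255 mean rgb [ 53. 108. 192.]
L 0.84 [0.6857, 0.0741, 0.0025]
t 20.75 pos [0.454  0.0816 0.1953] yaw 88.4 w 0.05
[ 1.04 -0.03 -0.47] wz 0.4 q7 now -35
```

View pics/w7.png

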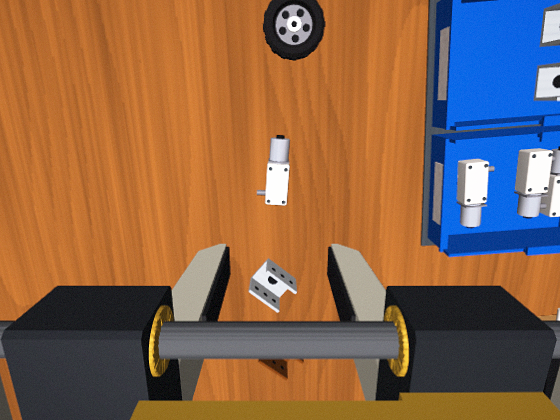

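Motor 1 lies in the motor bin at (472,190). The next motor spans rows 137–205 at column 277, gearbox towards the tool.

```bash
cat >> h.py <<'E'
def seg(a,b,z,off,tz,m=''):
    """grasp on axis from pixel a (far) to b (near); off m from middle toward a"""
    p=toplane([a,b],z,'wrist');u=p[0]-p[1];yw=np.degrees(np.arctan2(u[1],u[0]));L=np.linalg.norm(u);g=p.mean(0)+off*u/L
    print('len',round(L,4),'yaw',round(yw,1),'g',g.round(4)); go((g[0],g[1],tz,yw))
E
python3 - <<'E'
from h import *
seg((280,136),(275.5,205),.015,-.005,.004)
E
```

```text
len 0.0693 yaw 84.7 g [0.4527 0.0881 0.015 ]
t 20.75 pos [0.454  0.0816 0.1953] yaw 88.4 w 0.05
[ 0.64 -0.15 19.13] wz 3.6 q7 now -35
```

Emit:
apply_moves(
  deltas=[
    [0.6,-0.2,6,0,0,3.6,5],
    [0.6,-0.2,12,0,0,3.6,5],
    [0.6,-0.2,17,0,0,3.6,5],
    [0.6,-0.2,19.2,0,0,3.6,5],
    [0.6,-0.2,19.2,0,0,3.6,5],
    [0.6,-0.2,19.2,0,0,3.6,1.5],
    [0.6,-0.2,19.2,0,0,3.6,1.5],
    [0.6,-0.2,19.2,0,0,3.6,1.5],
    [0.6,-0.2,19.2,0,0,3.6,1.5],
    [0.6,-0.2,14,0,0,3.6,1.5],
    [0.6,-0.2,8,0,0,3.6,1.5],
    [0.6,-0.2,6,0,0,3.6,1.5],
  ],
)

```text
time: 22.25
ee_pos: [0.4526, 0.0876, 0.1387]
eef_rot: [2.319, 2.116, 0.005]
contact_force: [-0.5, -0.0, -0.4]
gripper_width: 0.0219
grip_force: 25.0
```

Run:
```python
from h import *
p=toplane([(472,160),(472,205),(472,228)],.015,'wrist');print(p)
x,y=inbin('m',0,0.005);go((x,y,.14,92.4),(x,y,.045,92.4))
```

```text
[[0.6140722  0.10531159 0.015     ]
 [0.61649939 0.06633795 0.015     ]
 [0.61782788 0.04527012 0.015     ]]
t 22.25 pos [0.4526 0.0876 0.1387] yaw 84.8 w 0.0219
[ 0.9  22.53 -0.05] wz -7.6 q7 now -47
[ 0.89 22.5   9.45] wz -7.6 q7 now -47
```

Emit:
apply_moves(
  deltas=[
    [0.3,6,-1,0,0,-4,1.5],
    [0.6,12,-1,0,0,-7.6,1.5],
    [0.9,18,-1,0,0,-7.6,1.5],
    [0.9,22.5,0,0,0,-7.6,1.5],
    [0.9,22.5,0,0,0,-7.6,1.5],
    [0.9,22.5,5,0,0,-7.6,1.5],
    [0.9,22.5,9,0,0,-7.6,1.5],
    [0.9,22.5,10.5,0,0,-7.6,1.5],
    [0.9,22.5,10.5,0,0,-7.6,1.5],
  ],
)

```text
time: 23.38
ee_pos: [0.6759, 0.0764, 0.0304]
eef_rot: [-2.173, -2.267, 0.002]
contact_force: [-0.0, 0.3, -0.1]
gripper_width: 0.022
grip_force: 25.0
```

Emit:
apply_moves(
  deltas=[
    [0,0,0,0,0,0,3.2],
    [0,0,0,0,0,0,3.2],
    [0,0,0,0,0,0,3.2],
    [0,0,-5,0,0,0,3.2],
    [0,0,-11,0,0,0,3.2],
    [3,-4,-16.5,0,0,0,7.5],
    [7,-10,-17,0,0,0,7.5],
    [11,-16,-17,0,0,0,7.5],
    [14,-21,-17,0,0,0,7.5],
    [14,-21,-17,0,0,0,7.5],
    [14,-21,-17,0,0,0,7.5],
  ],
)

```text
time: 24.75
ee_pos: [0.4598, 0.2083, 0.2014]
eef_rot: [2.17, 2.27, 0.001]
contact_force: [1.2, -0.8, -0.4]
gripper_width: 0.075
grip_force: 0.0
```

Run:
```python
from h import *
look('wheel_a',.024,(.471,.223),'w8')
go((.471,.223,.2,92))
```

```text
R 0.96 [471.5, 225.3, 53.8, 52.2, -75.7] px 264 318 139 194 mean rgb [73. 70. 73.]
L 0.79 [0.473, 0.2252, -0.0042]
t 24.9 pos [0.4622 0.2067 0.2008] yaw 92.3 w 0.0751
[1.59 0.95 0.08] wz 0.3 q7 now -48
```

View pics/w8.png

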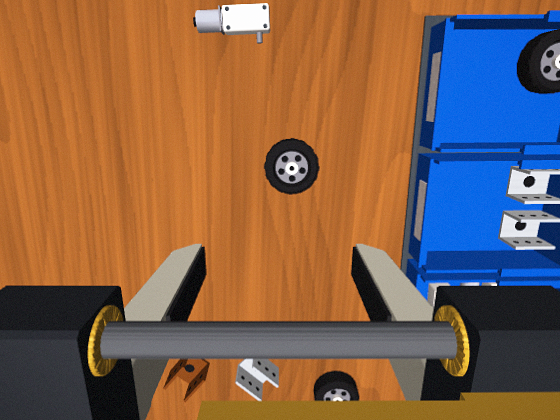

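The wheel is at pixel (291,166). The third motor shows at (232,19).

Emit:
apply_moves(
  deltas=[
    [1.8,1,6,0,0,0,7.5],
    [1.8,1,12,0,0,0,7.5],
    [1.8,1,17,0,0,0,7.5],
    [1.8,1,19.5,0,0,0,7.5],
    [1.8,1,19.6,0,0,0,7.5],
    [1.8,1,19.6,0,0,0,4.8],
    [1.8,1,19.6,0,0,0,4.8],
    [1.8,1,19.6,0,0,0,4.8],
    [1.8,1,19.6,0,0,0,4.8],
    [1.8,1,14,0,0,0,4.8],
    [1.8,1,8,0,0,0,4.8],
    [1.8,1,6,0,0,0,4.8],
  ],
)

```text
time: 26.4
ee_pos: [0.4712, 0.2262, 0.1442]
eef_rot: [2.174, 2.266, 0.007]
contact_force: [-0.6, 0.5, -0.6]
gripper_width: 0.0534
grip_force: 25.0
```

Run:
```python
from h import *
x,y=inbin('w',-.012,-.024);go((x,y,.15,92.4),(x,y,.015,92.4))
```

```text
t 26.4 pos [0.4712 0.2262 0.1442] yaw 92.4 w 0.0534
[ 4.96 18.8  -0.49] wz -0.0 q7 now -55
[ 4.94 18.75 13.01] wz -0.0 q7 now -55
```

Emit:
apply_moves(
  deltas=[
    [1,4,-0.5,0,0,0,4.8],
    [3,9,-0.5,0,0,0,4.8],
    [5.2,15,-0.5,0,0,0,4.8],
    [5.2,18.8,-0.5,0,0,0,4.8],
    [5.2,18.8,-0.5,0,0,0,4.8],
    [5.2,18.8,4,0,0,0,4.8],
    [5.2,18.8,9,0,0,0,4.8],
    [5.2,18.8,12.5,0,0,0,4.8],
    [5.2,18.8,12.8,0,0,0,4.8],
    [5.2,18.8,12.8,0,0,0,4.8],
  ],
)

```text
time: 27.65
ee_pos: [0.6555, 0.2857, 0.0137]
eef_rot: [-2.174, -2.268, -0.0]
contact_force: [0.8, 0.6, 0.9]
gripper_width: 0.0533
grip_force: 25.0
```

Emit:
apply_moves(
  deltas=[
    [0,0,0,0,0,0,6.5],
    [0,0,0,0,0,0,6.5],
    [0,0,-6,0,0,0,6.5],
    [0,0,-12,0,0,-5,6.5],
    [0,-2,-18.6,0,0,-15,5],
    [2,-6,-18.6,0,0,-25,5],
    [4,-10,-18.6,0,0,-36,5],
    [6.2,-15,-18.6,0,0,-46,5],
    [6.2,-20.2,-18.6,0,0,-56,5],
    [6.2,-20.2,-18.6,0,0,-67,5],
    [6.2,-20.2,-18.6,0,0,-77,5],
    [6.2,-20.2,-18.6,0,0,-87,5],
  ],
)

```text
time: 29.15
ee_pos: [0.4515, 0.3389, 0.1994]
eef_rot: [0.007, 3.14, -0.0]
contact_force: [0.0, -0.1, 0.0]
gripper_width: 0.0503
grip_force: 0.0
```

Run:
```python
from h import *
look('motor_a',.015,(.451,.339),'w9')
go((.451,.339,.2,180))
```

```text
R 0.73 [410.6, 352.1, 68.7, 30.6, 4.3] px 277 308 104 175 mean rgb [223. 222. 225.]
L 0.9 [0.407, 0.3616, 0.0045]
t 29.3 pos [0.4516 0.3388 0.1989] yaw 179.2 w 0.0501
[ 0.06  0.02 -0.11] wz -0.8 q7 now 10
```

View pics/w9.png

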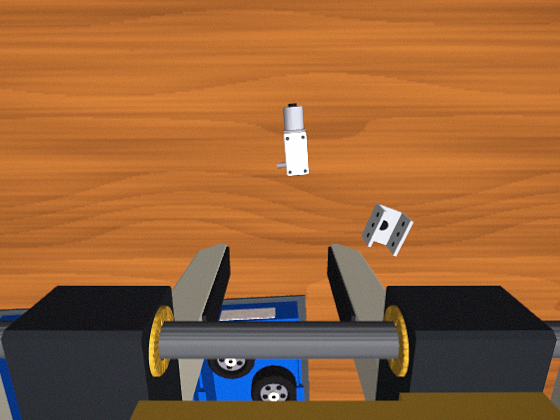

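The third motor was knocked to pixel (295,140), about (0.41, 0.355). Both wheels show in the wheel bin. I re-measure and grasp.

Run:
```python
from h import *
seg((292.5,104),(297.5,175),.015,-.005,.004)
```

```text
len 0.0687 yaw -175.9 g [0.4155 0.3569 0.015 ]
t 29.3 pos [0.4516 0.3388 0.1989] yaw 179.2 w 0.0501
[ 3.64  1.75 19.49] wz -4.9 q7 now 10
```

Emit:
apply_moves(
  deltas=[
    [3.6,1.7,3,0,0,-4.9,5],
    [3.6,1.7,9,0,0,-4.9,5],
    [3.6,1.7,15,0,0,-4.9,5],
    [3.6,1.7,19.4,0,0,-4.9,5],
    [3.6,1.7,19.5,0,0,-4.9,5],
    [3.6,1.7,19.5,0,0,-4.9,1.5],
    [3.6,1.7,19.5,0,0,-4.9,1.5],
    [3.6,1.7,19.5,0,0,-4.9,1.5],
    [3.6,1.7,19.5,0,0,-4.9,1.5],
    [3.6,1.7,14,0,0,-4.9,1.5],
    [3.6,1.7,8,0,0,-4.9,1.5],
    [3.6,1.7,4,0,0,-4.9,1.5],
  ],
)

```text
time: 30.8
ee_pos: [0.4157, 0.3567, 0.1611]
eef_rot: [-0.117, 3.139, 0.002]
contact_force: [0.5, 0.6, -1.4]
gripper_width: 0.022
grip_force: 25.0
```

Run:
```python
from h import *
x,y=inbin('m',-.02,0.0);go((x,y,.16,92.4),(x,y,.055,92.4))
```

```text
t 30.8 pos [0.4157 0.3567 0.1611] yaw -175.7 w 0.022
[-22.03 -30.38   0.1 ] wz -88.1 q7 now 7
[-22.02 -30.39  10.6 ] wz -88.1 q7 now 7
```

Emit:
apply_moves(
  deltas=[
    [-2,-3,-3,0,0,10,1.5],
    [-4,-6,-3,0,0,20,1.5],
    [-6,-9,-3,0,0,30,1.5],
    [-8,-12,-3,0,0,40,1.5],
    [-11,-15,-3,0,0,50,1.5],
    [-14,-19,-3,0,0,60,1.5],
    [-17,-23,-3,0,0,70,1.5],
    [-20,-27,-3,0,0,80,1.5],
    [-22,-30.4,-3,0,0,90,1.5],
    [-22,-30.4,-3,0,0,91.9,1.5],
    [-22,-30.4,-3,0,0,91.9,1.5],
  ],
)

```text
time: 32.17
ee_pos: [0.6572, 0.0705, 0.1885]
eef_rot: [-2.172, -2.269, 0.0]
contact_force: [-0.2, 0.0, -0.5]
gripper_width: 0.0219
grip_force: 25.0
```

Run:
```python
from h import *
x,y=inbin('m',-.02,0.0);go((x,y,.034,92.4))
pic('wrist','w10')
pic('top','t10'); im=cv2.imread('pics/t10.png'); a=cv2.imread('pics/w10.png')
cv2.imwrite('pics/c10.png',cv2.resize(np.hstack([a,cv2.resize(im[140:300,120:333],(560,420),interpolation=cv2.INTER_CUBIC)]),(800,300)))
```

```text
t 32.17 pos [0.6572 0.0705 0.1885] yaw 92.5 w 0.0219
[-0.04  0.09 15.45] wz 0.1 q7 now -29
```

View pics/c10.png

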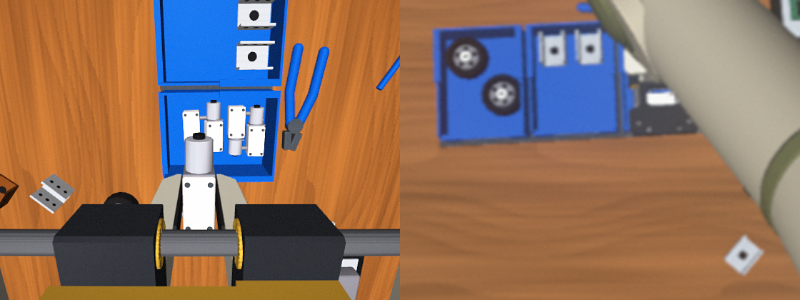

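Motors 1 and 2 lie flat in the bin. The third goes on top of them.

Emit:
apply_moves(
  deltas=[
    [0,0,6,0,0,0,1.5],
    [0,0,11,0,0,0,1.5],
    [0,0,14,0,0,0,1.5],
    [0,0,15.3,0,0,0,1.5],
    [0,0,15.6,0,0,0,1.5],
    [0,0,15.6,0,0,0,1.5],
  ],
)

```text
time: 33.02
ee_pos: [0.6584, 0.0702, 0.0337]
eef_rot: [2.173, 2.267, 0.002]
contact_force: [-0.0, -1.0, 0.6]
gripper_width: 0.022
grip_force: 25.0
```

Emit:
apply_moves(
  deltas=[
    [0,0,0.5,0,0,0,1.5],
    [0,0,0.5,0,0,0,3.5],
    [0,0,0.5,0,0,0,3.5],
    [0,0,0.5,0,0,0,3.5],
    [0,0,-5,0,0,0,3.5],
    [0,0,-11,0,0,0,3.5],
    [-1,-4,-16.6,0,0,0,6],
    [-3,-9,-16.6,0,0,10,6],
    [-6,-15,-16.6,0,0,20,6],
    [-9.3,-21.8,-16.6,0,0,30,6],
    [-9.3,-21.8,-16.6,0,0,40,6],
    [-9.3,-21.8,-16.6,0,0,47,6],
  ],
)

```text
time: 34.52
ee_pos: [0.4423, -0.0335, 0.199]
eef_rot: [2.901, 1.202, -0.001]
contact_force: [0.4, 0.2, 0.2]
gripper_width: 0.0603
grip_force: 0.0
```

Run:
```python
from h import *
look('bracket_a',.028,(.443,-.032),'w11')
pic('top','t11')
print([(np.round(d['point'],3).tolist(),round(d['score'],2)) for d in landmark_of('top','motor_a')+landmark_of('top','wheel_a')])
a=cv2.imread('pics/w11.png');im=cv2.imread('pics/t11.png')
cv2.imwrite('pics/c11.png',cv2.resize(np.hstack([a,cv2.resize(im[140:300,120:333],(560,420),interpolation=cv2.INTER_CUBIC)]),(800,300)))
go((.443,-.032,.2,45))
```

```text
R 0.97 [446.4, -30.6, 39.3, 37.0, -41.1] px 259 301 159 198 mean rgb [188. 188. 192.]
L 0.74 [0.4429, -0.0325, 0.0009]
[([0.648, 0.064, 0.007], 0.73), ([0.658, 0.073, 0.024], 0.66), ([0.681, 0.074, 0.006], 0.59), ([0.545, -0.062, -0.001], 0.86), ([0.655, 0.285, 0.008], 0.86)]
t 34.83 pos [ 0.4441 -0.032   0.1985] yaw 45.6 w 0.06
[-0.07 -0.08 -0.15] wz 0.6 q7 now -60
```

View pics/c11.png

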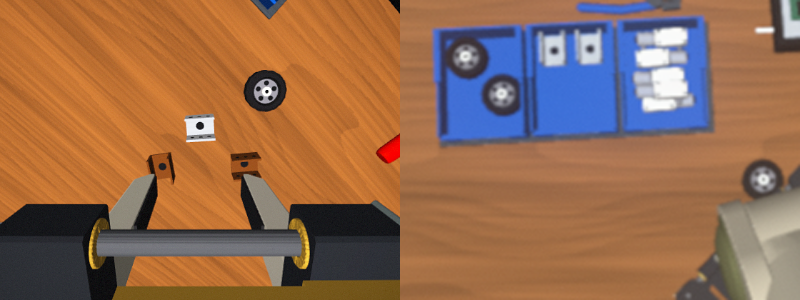

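The silver bracket is at wrist pixel (280,178), with its walls across the image. The brown look-alikes are at (227,233) and (343,231). The motor bin now shows all its motors. I turn to grip across the walls.

Emit:
apply_moves(
  deltas=[
    [0,0,0,0,0,-10,6],
    [0,0,0,0,0,-20,6],
    [0,0,0,0,0,-31,6],
    [0,0,0,0,0,-41,6],
    [0,0,0,0,0,-52,6],
    [0,0,0,0,0,-62,6],
    [0,0,0,0,0,-73,6],
    [0,0,0,0,0,-83,6],
    [0,0,0,0,0,-93.4,6],
    [0,0,0,0,0,-93.4,6],
  ],
)

```text
time: 36.08
ee_pos: [0.444, -0.0323, 0.1984]
eef_rot: [-1.106, -2.94, -0.001]
contact_force: [0.2, 0.2, 0.4]
gripper_width: 0.0604
grip_force: 0.0
```

Run:
```python
from h import *
look('bracket_a',.028,(.443,-.032),'w12')
go((.4435,-.032,.006,139))
```

```text
R 0.67 [442.6, -29.2, 43.6, 32.5, -41.2] px 263 296 160 204 mean rgb [209. 208. 212.]
L 0.82 [0.444, -0.0358, -0.0011]
t 36.23 pos [ 0.4439 -0.0323  0.1985] yaw 138.6 w 0.0602
[ 5.000e-02 -1.000e-02  1.925e+01] wz -0.4 q7 now 17
```

View pics/w12.png

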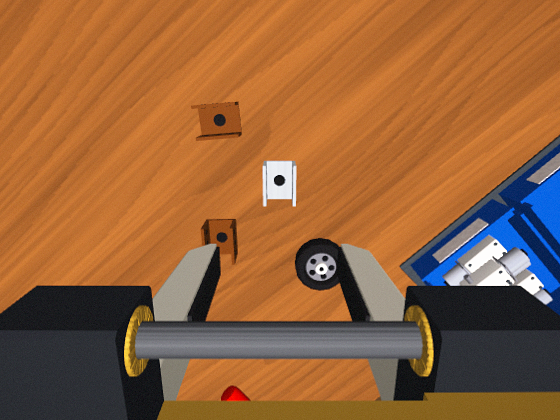

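The bracket is at (280,182), walls aligned with the tool. The fingers clear the browns at (218,118) and (220,240) and the wheel at (321,264).

Emit:
apply_moves(
  deltas=[
    [0.1,0,6,0,0,-0.4,6],
    [0.1,0,12,0,0,-0.4,6],
    [0.1,0,17,0,0,-0.4,6],
    [0.1,0,19.2,0,0,-0.4,6],
    [0.1,0,19.2,0,0,-0.4,6],
    [0.1,0,19.2,0,0,-0.4,2.5],
    [0.1,0,19.2,0,0,-0.4,2.5],
    [0.1,0,19.2,0,0,-0.4,2.5],
    [0.1,0,19.2,0,0,-0.4,2.5],
    [0.1,0,14,0,0,-0.4,2.5],
    [0.1,0,8,0,0,-0.4,2.5],
    [0.1,0,4,0,0,-0.4,2.5],
  ],
  grip_force=25,
)

```text
time: 37.72
ee_pos: [0.443, -0.0317, 0.1611]
eef_rot: [1.096, 2.943, 0.001]
contact_force: [0.6, -0.7, 0.5]
gripper_width: 0.0316
grip_force: 25.0
```

Run:
```python
from h import *
x,y=inbin('b',-.025,-.025);go((x,y,.16,92.4),(x,y,.016,92.4))
```

```text
t 37.73 pos [ 0.443  -0.0317  0.1611] yaw 139.2 w 0.0316
[-3.02 28.48  0.13] wz 46.8 q7 now 11
[-3.01 28.46 14.53] wz 46.8 q7 now 11
```

Emit:
apply_moves(
  deltas=[
    [-0.5,4,0,0,0,8,2.5],
    [-1,9,0,0,0,17,2.5],
    [-1.5,14,0,0,0,26,2.5],
    [-2,19,0,0,0,35,2.5],
    [-2.5,24,0,0,0,43,2.5],
    [-3,28.5,0.1,0,0,46.8,2.5],
    [-3,28.5,0.1,0,0,46.8,2.5],
    [-3,28.5,5,0,0,46.8,2.5],
    [-3,28.5,10,0,0,46.8,2.5],
    [-3,28.5,13.5,0,0,46.8,2.5],
    [-3,28.5,14.5,0,0,46.8,2.5],
    [-3,28.5,14.5,0,0,46.8,2.5],
  ],
)

```text
time: 39.22
ee_pos: [0.6511, 0.1635, 0.0141]
eef_rot: [-2.174, -2.267, 0.002]
contact_force: [0.1, 1.1, 0.4]
gripper_width: 0.0321
grip_force: 25.0
```

Emit:
apply_moves(
  deltas=[
    [0,0,0,0,0,0,4.2],
    [0,0,0,0,0,0,4.2],
    [0,0,0,0,0,0,4.2],
    [0,0,-6,0,0,0,4.2],
    [0,0,-12,0,0,0,4.2],
    [3,-1,-18.6,0,0,0,6],
    [8,-3,-18.6,0,0,0,6],
    [14,-6,-18.6,0,0,0,6],
    [20,-9,-18.6,0,0,0,6],
    [26,-12,-18.6,0,0,0,6],
    [29.1,-13.5,-18.6,0,0,0,6],
    [29.1,-13.5,-18.6,0,0,0,6],
  ],
)

```text
time: 40.72
ee_pos: [0.5013, 0.4542, 0.2]
eef_rot: [-2.164, -2.273, -0.002]
contact_force: [0.3, -0.3, -1.1]
gripper_width: 0.0599
grip_force: 0.0
```

Run:
```python
from h import *
look('bracket_a',.028,(.504,.45),'w13')
go((.504,.45,.2,92))
```

```text
R 0.79 [503.0, 454.6, 40.0, 37.1, -20.6] px 257 305 162 208 mean rgb [187. 188. 193.]
L 0.76 [0.502, 0.454, -0.0049]
t 40.88 pos [0.5057 0.4485 0.1994] yaw 92.4 w 0.0599
[ 0.16 -0.16 -0.06] wz 0.4 q7 now -64
```

View pics/w13.png

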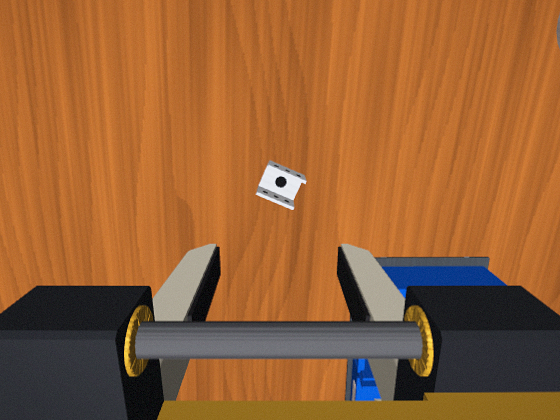

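The bracket is at (281,184), its walls running down to the right. I turn about 67° to grip across them.

Run:
```python
from h import *
print(toplane([(281,182)],.003,'wrist'))
go((.503,.453,.006,159))
```

```text
[[0.50818287 0.44547747 0.003     ]]
t 40.88 pos [0.5057 0.4485 0.1994] yaw 92.4 w 0.0599
[ 0.49 -0.25 19.34] wz -66.6 q7 now -64
```

Emit:
apply_moves(
  deltas=[
    [0,0,0,0,0,-10,6],
    [0,0,0,0,0,-20,6],
    [0,0,0,0,0,-31,6],
    [0,0,0,0,0,-41,6],
    [0,0,0,0,0,-52,6],
    [0,0,0,0,0,-62,6],
    [0,0,0,0,0,-66.6,6],
    [0,0,0,0,0,-66.6,6],
    [0,0,0,0,0,-66.6,6],
  ],
)

```text
time: 42.0
ee_pos: [0.5059, 0.4485, 0.1995]
eef_rot: [0.578, 3.088, -0.001]
contact_force: [0.2, -0.4, 0.8]
gripper_width: 0.0598
grip_force: 0.0
```

Run:
```python
from h import *
look('bracket_a',.028,(.504,.45),'w14')
go((.504,.451,.006,159))
```

```text
R 0.74 [499.0, 454.1, 39.7, 31.6, -20.3] px 264 297 156 196 mean rgb [207. 209. 215.]
L 0.64 [0.5006, 0.4538, -0.0031]
t 42.15 pos [0.5052 0.4493 0.1997] yaw 158.9 w 0.0598
[ 0.18  0.11 19.37] wz -0.1 q7 now -8
```

Emit:
apply_moves(
  deltas=[
    [0.5,0,6,0,0,0,6],
    [0.5,0,12,0,0,0,6],
    [0.5,0,17,0,0,0,6],
    [0.5,0,19.3,0,0,0,6],
    [0.5,0,19.3,0,0,0,6],
    [0.5,0,19.3,0,0,0,2.5],
    [0.5,0,19.3,0,0,0,2.5],
    [0.5,0,19.3,0,0,0,2.5],
    [0.5,0,19.3,0,0,0,2.5],
    [0.5,0,14,0,0,0,2.5],
    [0.5,0,8,0,0,0,2.5],
    [0.5,0,4,0,0,0,2.5],
  ],
)

```text
time: 43.65
ee_pos: [0.5005, 0.452, 0.1625]
eef_rot: [0.572, 3.088, 0.003]
contact_force: [-0.1, 0.3, -0.9]
gripper_width: 0.0319
grip_force: 25.0
```

Run:
```python
from h import *
x,y=inbin('b',-.025,.026);go((x,y,.16,92.4),(x,y,.016,92.4))
```

```text
t 43.65 pos [0.5005 0.452  0.1625] yaw 159.0 w 0.0319
[-22.45 -16.77   0.23] wz 66.6 q7 now -10
[-22.44 -16.8   14.63] wz 66.6 q7 now -10
```

Emit:
apply_moves(
  deltas=[
    [-3,-2,0,0,0,10,2.5],
    [-7,-5,0,0,0,20,2.5],
    [-11,-8,0,0,0,30,2.5],
    [-15,-11,0,0,0,40,2.5],
    [-19,-14,0,0,0,50,2.5],
    [-22.5,-16.8,0.1,0,0,60,2.5],
    [-22.5,-16.8,0.1,0,0,66.6,2.5],
    [-22.5,-16.8,0.1,0,0,66.6,2.5],
    [-22.5,-16.8,5,0,0,66.6,2.5],
    [-22.5,-16.8,10,0,0,66.6,2.5],
    [-22.5,-16.8,14,0,0,66.6,2.5],
    [-22.5,-16.8,14.5,0,0,66.6,2.5],
  ],
)

```text
time: 45.15
ee_pos: [0.6488, 0.2149, 0.0131]
eef_rot: [-2.168, -2.271, 0.004]
contact_force: [-6.9, -3.3, 24.2]
gripper_width: 0.0316
grip_force: 25.0
```

Emit:
apply_moves(
  deltas=[
    [0,0,-0.3,0,0,0,2.5],
    [0,0,-0.3,0,0,0,4.2],
    [0,0,-0.3,0,0,0,4.2],
    [0,0,-0.3,0,0,0,4.2],
    [0,0,-6,0,0,0,4.2],
    [0,0,-12,0,0,0,4.2],
    [-4,-2,-18.6,0,0,0,7.5],
    [-10,-4,-18.6,0,0,0,7.5],
    [-16,-6,-18.6,0,0,0,7.5],
    [-22,-8,-18.6,0,0,0,7.5],
    [-27,-9.5,-18.6,0,0,0,7.5],
    [-27,-9.5,-18.6,0,0,0,7.5],
  ],
)

```text
time: 46.65
ee_pos: [0.5649, -0.0659, 0.2004]
eef_rot: [2.183, 2.258, -0.005]
contact_force: [0.7, -0.3, -0.5]
gripper_width: 0.075
grip_force: 0.0
```

Emit:
apply_moves(
  deltas=[
    [0,0,0,0,0,0,7.5],
    [0,0,0,0,0,0,7.5],
  ],
)

```text
time: 46.9
ee_pos: [0.567, -0.058, 0.2008]
eef_rot: [-2.172, -2.27, -0.001]
contact_force: [-1.6, 0.7, 0.1]
gripper_width: 0.075
grip_force: 0.0
```

Run:
```python
from h import *
look('wheel_a',.024,(.545,-.06),'w15')
go((.545,-.06,.2,92))
pic('top','t15');im=cv2.imread('pics/t15.png');a=cv2.imread('pics/w15.png')
cv2.imwrite('pics/c15.png',cv2.resize(np.hstack([a,cv2.resize(im[140:300,120:333],(560,420),interpolation=cv2.INTER_CUBIC)]),(800,300)))
```

```text
R 0.67 [543.0, -56.5, 55.5, 52.5, -87.4] px 228 281 153 208 mean rgb [73. 70. 72.]
L 0.81 [0.5359, -0.0547, 0.0019]
t 47.05 pos [ 0.5669 -0.0583  0.2006] yaw 92.5 w 0.0754
[-0.07 -2.19  0.06] wz 0.5 q7 now -19
```

View pics/c15.png

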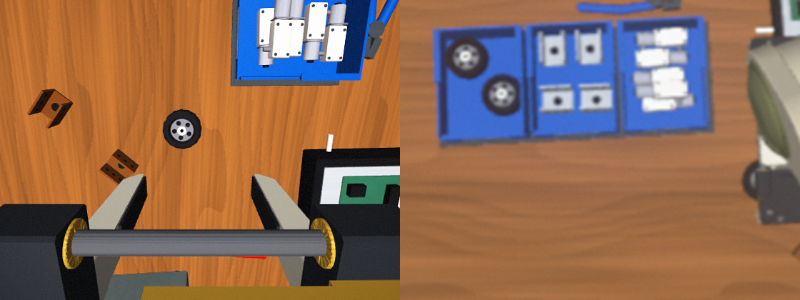

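Both brackets stand in their bin and the motors lie in theirs. The last wheel is at wrist pixel (254,180).

Emit:
apply_moves(
  deltas=[
    [0.3,-2.4,5,0,0,0,7.5],
    [0.3,-2.4,11,0,0,0,7.5],
    [0.3,-2.4,16,0,0,0,7.5],
    [0.3,-2.4,19.5,0,0,0,7.5],
    [0.3,-2.4,19.6,0,0,0,7.5],
    [0.3,-2.4,19.6,0,0,0,4.8],
    [0.3,-2.4,19.6,0,0,0,4.8],
    [0.3,-2.4,19.6,0,0,0,4.8],
    [0.3,-2.4,19.6,0,0,0,4.8],
    [0.3,-2.4,14,0,0,0,4.8],
    [0.3,-2.4,8,0,0,0,4.8],
    [0.3,-2.4,3.5,0,0,0,4.8],
  ],
)

```text
time: 48.6
ee_pos: [0.5425, -0.058, 0.1683]
eef_rot: [2.174, 2.266, 0.001]
contact_force: [1.4, -0.2, -1.2]
gripper_width: 0.0536
grip_force: 25.0
```

Run:
```python
from h import *
x,y=inbin('w',-.039,.024);go((x,y,.165,92.4),(x,y,.046,92.4))
im=cv2.imread('pics/t15.png')[:,:,::-1]
print(toplane([(120+502*.38,140+94*.38) if 0 else (120+(502-400)/400*213,140+94/300*160),(120+(466-400)/400*213,140+56/300*160)],.024,'top'))
```

```text
t 48.6 pos [ 0.5425 -0.058   0.1683] yaw 92.4 w 0.0536
[38.45 10.15  0.34] wz -0.0 q7 now -22
[38.45 10.14 12.24] wz -0.0 q7 now -22
[[0.65514284 0.28232235 0.024     ]
 [0.70623761 0.33086829 0.024     ]]
```

Emit:
apply_moves(
  deltas=[
    [4,1,0,0,0,0,4.8],
    [10,3,0,0,0,0,4.8],
    [16,4.5,0,0,0,0,4.8],
    [22,6,0,0,0,0,4.8],
    [28,7.5,0,0,0,0,4.8],
    [34,9,0,0,0,0,4.8],
    [38.3,10.2,0.3,0,0,0,4.8],
    [38.3,10.2,0.3,0,0,0,4.8],
    [38.3,10.2,5,0,0,0,4.8],
    [38.3,10.2,10,0,0,0,4.8],
    [38.3,10.2,12.5,0,0,0,4.8],
    [38.3,10.2,12.5,0,0,0,4.8],
  ],
)

```text
time: 50.1
ee_pos: [0.6284, 0.3268, 0.0407]
eef_rot: [2.175, 2.265, -0.003]
contact_force: [-0.2, 0.1, 0.9]
gripper_width: 0.0536
grip_force: 24.9
```

Emit:
apply_moves(
  deltas=[
    [0,0,0,0,0,0,4.8],
    [0,0,0,0,0,0,6.5],
    [0,0,0,0,0,0,6.5],
    [0,0,0,0,0,0,6.5],
    [0,0,-6,0,0,0,6.5],
    [0,0,-12,0,0,0,6.5],
    [0,-5,-18,0,0,0,6.5],
    [4,-9,-20,0,0,0,6.5],
    [8,-13,-20,0,0,0,6.5],
    [12,-13,-20,0,0,0,6.5],
    [16,-13,-20,0,0,0,6.5],
    [16,-13,-20,0,0,0,6.5],
  ],
)

```text
time: 51.6
ee_pos: [0.4899, 0.4869, 0.2405]
eef_rot: [-2.168, -2.271, -0.001]
contact_force: [-0.3, -0.5, -0.2]
gripper_width: 0.0652
grip_force: 0.0
```

Run:
```python
from h import *
s=robot.state();print(s['time'],s['ee_pos'],s['contact_force'])
pic('top','t16');pic('scene','s16')
for n in ['wheel_a','motor_a','bracket_a','guard_lip']: print(n,[(np.round(d['point'],3).tolist(),round(d['score'],2)) for d in landmark_of('top',n)])
a=cv2.imread('pics/t16.png');b=cv2.imread('pics/s16.png')
cv2.imwrite('pics/c16.png',np.hstack([cv2.resize(a[120:330,80:500],(400,200)),cv2.resize(b[160:340,80:440],(400,200))]))
```

```text
51.6 [0.4899066  0.48694117 0.24053985] [-0.28557137 -0.5027232  -0.17676971]
wheel_a [([0.654, 0.286, 0.01], 0.86), ([0.634, 0.318, 0.021], 0.82)]
motor_a [([0.659, 0.075, 0.019], 0.7), ([0.681, 0.08, 0.004], 0.7), ([0.649, 0.061, 0.006], 0.61), ([0.445, -0.383, 0.11], 0.3)]
bracket_a [([0.451, -0.12, 0.002], 0.77), ([0.65, 0.212, 0.007], 0.62), ([0.365, -0.039, -0.002], 0.55), ([0.447, -0.384, 0.111], 0.5), ([0.651, 0.16, 0.009], 0.49)]
guard_lip [([0.651, 0.208, 0.003], 0.69), ([0.444, -0.383, 0.111], 0.66), ([0.69, -0.26, -0.0], 0.15)]
```

View pics/c16.png

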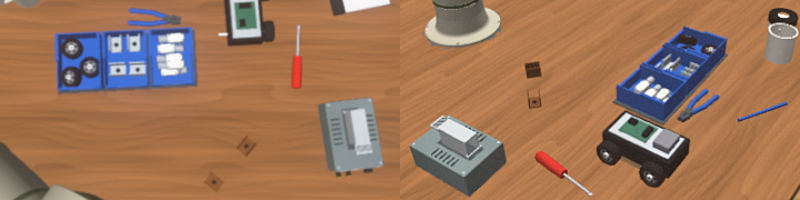

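All seven parts are in their bins (wheel bin at (78,60), bracket bin at (125,60), motor bin at (172,55) in the left half) and the guard is shut. Only the brown look-alikes remain at (246,145) and (213,181), and the rover and tools look undisturbed. I hand in the job.

```bash
python3 -c "
from h import *
print(ticket.finish_job())"
```

```text
the job is handed in; nothing more can be done
None
```

I switched the supply off and shut its guard first, then put all seven loose parts (two wheels, three motors, two brackets) into their matching bins and handed the job in at about 52 s; it returned no verdict, and the second wheel probably rests tilted on the first.

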